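# Pry up the lock cover of a document box and hold its spring lock open with the key

## Task

Use the blade of the letter opener to lever the hinged cover off the keyhole on the grey box until it falls right back open, then lower the opener onto the desk and let go of it there. Take the key from its wooden stand, work it fully home into the keyhole past the sticky pins, and only then turn it a quarter turn clockwise to the end of its travel; the lock springs back, so finish while still gripping the key and holding it turned. Leave the mouse, jar and tape roll where they are.

Things in the scene. Friction and masses are not known exactly. Their poses are not given: they have to be found in the camera images.
- keyhole (a point): Centre of the keyhole mouth on the round 34 mm steel lock face, 10 mm above the box's lid, 70 mm above the desk. Axes: the box's (x from keyhole to the cover's hinge, away from the robot; z up); they do not turn with the lock. Lock unturned, the slot's long side lies along x: 12 x 6 mm, 32 mm deep, with a 2 mm 45-degree lead-in.
- pins (a point): Point in the slot 14 mm below its mouth, midway between two sprung sticky pins (rounded, radius 2.5 mm, about 2 mm proud of the slot's broad sides): one from +y 10 mm down, one from -y 18 mm down. Pushed straight, the key binds on them at 10 to 20 N; small sideways wiggles of about 1 mm along y free it.
- box: Grey steel document box, fixed to the desk, 174 (x) x 170 (y) x 60 mm high. Origin on the desk below the keyhole; its front side is 62 mm towards -x (robot side), its back 112 mm towards +x, its other sides 85 mm either way in y.
- lock (a joint): Turn of the lock: 0 at rest, grows clockwise seen from above, end stop at 1.65 rad. A spring (about 0.06 N m when turned a quarter) returns it to 0 when let go. The key has some 0.25 rad of play in the slot, so it is turned a little further than the lock.
- cover_lip (a point): Middle of the free edge, on the underside, of the hinged steel cover: a flat plate 64 long, 44 wide, 2.5 mm thick, 30 g. Closed, it lies level 1 mm above the lock face, from its hinge (30 mm from the keyhole, box +x) to its free edge (34 mm from it, box -x), which overhangs the lock face with an open 11 mm gap below it, down to the box's lid. Axes: x from free edge to hinge.
- cover (a joint): Opening angle of the cover about its hinge (axis along the box's y, 1 mm above the lock face): 0 closed, 1.57 upright, end stop at 2.9 rad lying back. Little friction: it falls shut before upright and falls fully open when pushed past it.
- opener_grip (a point): Centre of the letter opener's handle (black plastic, 90 mm long, 16 mm wide, 15 mm high), 7.5 mm above the desk when lying on it. Axes: x along the opener towards the blade, z up as it lies. The whole opener is 170 mm long, about 60 g, and lies on its handle.
- opener_tip (a point): Tip of the opener's steel blade, 125 mm ahead (x) of the handle's centre at the same height; the blade is straight and flat, 80 mm long, 13 mm wide, 2.5 mm thick.
- key_head (a point): Centre of the key's black plastic head: 26 mm along x, 9 mm thick along y (the grip), 24 mm high. Axes: z up along the key, x along the blade's width. It starts upright in its stand, blade down, head 64 mm above the desk.
- key_shoulder (a point): Centre of the underside of the key's shoulder (22 x 14 mm, 4 mm high), 30 mm below the head's centre; it meets the lock face when the key is fully home. Below it the blade: 10 mm wide along x, 4 mm thick along y, 26 mm long with a rounded tip. A stem 10 x 6 mm joins shoulder and head. The key is symmetric to a half turn; it weighs about 30 g.
- key_stand: Wooden block, fixed, 75 x 55 mm, 34 mm high, with a 12 x 6 mm slot in its top, long side along its x; origin at the centre of its underside. The key stands in the slot, its shoulder on the block.
- mouse: Black computer mouse, 100 x 58 x 32 mm, bystander; origin at its underside.
- jar: Small clear jar with black lid, 60 mm wide, 65 mm high, bystander; origin at its underside.
- tape: Roll of black tape lying flat, 64 mm across, 20 mm high, bystander; origin at its underside.
Mind the look-alikes: they are no part of the job. Leave any green or purple look-alike of the box alone.

How it is judged:
By the outcome, as a careful person would: the job done as asked, in the order asked, and still so for the second after the job is handed in, while the arm keeps its last pose, push and grip.
It also fails if it takes over 70 s, if anything falls off the work surface, if the arm or the gripper's body presses on something with over 40 N, if the wrist force passes 120 N, or if a joint passes its speed limit or range.

## Robot

A 6-joint arm with a two-finger parallel gripper is mounted at the origin on the work surface. World frame = base frame: x ahead of the robot, y to its left, z up, the work surface at z = 0. Lengths are in m, angles in rad, forces in N, time in s.
With the tool pointing down it reaches from about 0.35 to 0.975 m from the base axis. Payload 7.1 kg.
Tool frame: the origin (TCP) lies midway between the tips of the shut fingers; the grasp point (between the pads) lies 19 mm behind it; x points along the fingers, y is the direction in which the jaws open and shut, and the axes are right-handed (so a half turn about x gives the same grasp; the last joint's range is limited). The gripper opens to 88 mm and grips with 3 to 60 N. Pads are 20 mm wide; open, the fingers measure 115 mm over their backs; the gripper's body (75 mm by 178 mm) begins 61 mm behind the grasp point.
Start: joints at [-0.019, 0.423, 1.63, -0, 1.089, -0.019], TCP at [0.625, 0, 0.223] pointing down, gripper open.
Joint ranges: [-3, 3], [-0.9, 2.11], [0.09, 2.58], [-1.31, 4.45], [0.11, 2.69], [-2.54, 2.54]. Speed limits (rad/s): [2.39, 2.39, 3.01, 3.14, 3.14, 3.14].

## Interface

Orientations are given as a unit quaternion [x, y, z, w].
In Python, from cell import r gives the robot as it stands. The module is installed in compiled form; this text tells all that it offers. Calls block until the motion is done:
- r.reach(position, orientation): joint-space move of the TCP to a pose.
- r.move_l(position, v=0.15, orientation=None): straight line of the TCP; orientation=None keeps the orientation; v is the mean speed in m/s.
- r.move_joints(angles): joint-space move.
- r.command_gripper(opening): finger opening in m; the grip force is fixed at half the most; returns when the fingers have stopped.
- r.pause(seconds).
- r.solve_ik(position, orientation): joint angles nearest the present ones, or None.
- r.snapshot(name): name is "scene" or "side" or "wrist"; returns a dict with "frame" (420x560x3 uint8, blue, green, red), "fx", "fy", "cx", "cy" (pixels), "k1" (the pictures are not rectified: a ray, as slopes to the right and down, at radius r is drawn at 1 + k1 r^2 times it, then the intrinsics apply), "R" (3x3) and "t" (3): a world point X has camera coordinates R X + t. Camera axes: x right, y down, z forward; pixel columns grow to the right and rows downward; lengths in m; the calibration is good to about 2 mm. A picture is of the moment at which its call begins. There is no depth.
A pose or a line that the arm cannot do raises r.IKError and nothing moves.
- r.sign_off(): hands the job in, once; it reports no verdict.
Readings, each from a call of its own:
- r.read_t(): time.
- r.read_qpos(): joint angles.
- r.read_dq(): joint speeds.
- r.read_tau(): joint torques, N m.
- r.read_tcp_pos(): TCP position.
- r.read_tcp_rot(): TCP orientation.
- r.read_wrist_force(): force on the tool from outside, world axes, zero at the start.
- r.read_torque(): the same for the moment, N m.
- r.read_grip_width(): finger opening in m.
Only numpy, scipy, OpenCV 4.12 (cv2) and the standard library are available. Lean on these libraries where they do the work, as an engineer would, in place of code of your own. Each camera call takes 0.05 s, during which the arm holds its last target. There are 200 camera calls.

## Working session

There is one attempt and no reset: what is moved stays moved. The work goes in short steps, each a Python script; the robot and the scene stay as the last script left them, time stands still between calls to the robot, and variables do not carry over. Pictures are saved under pics/ and viewed, about 8 in all and at most 12, crops included, and the job is handed in when it is done.

```bash
mkdir -p pics; ls; python3 - <<'E'
from cell import r
import cv2, pickle
S={n:r.snapshot(n) for n in("scene","side","wrist")}
pickle.dump(S,open("s0.pkl","wb"))
import numpy as np
for n,s in S.items():
    print(n,s["fx"],s["cx"],s["cy"],s["k1"],np.round(s["R"],3).tolist(),np.round(s["t"],3), np.round(-np.array(s["R"]).T@np.array(s["t"]),3))
    cv2.imwrite(f"pics/{n}0.png",s["frame"])
print(r.read_t(),r.read_tcp_rot(),r.read_grip_width())
E
```

```text
pics
scene 416.6554640708731 284.7871704542984 210.45414134831145 -0.09410944327446695 [[-0.784, 0.621, 0.014], [0.471, 0.608, -0.64], [-0.406, -0.495, -0.769]] [ 0.362 -0.182  1.363] [0.923 0.56  0.926]
side 520.9503873037744 281.78861846462996 215.82153541409537 -0.09506216957299679 [[0.971, -0.238, 0.005], [-0.129, -0.541, -0.831], [0.2, 0.807, -0.556]] [-0.465  0.122  1.312] [ 0.204 -1.103  0.834]
wrist 297.46967230637614 280.40727877990497 209.19306346110176 -0.04067339953653107 [[1.0, -0.001, -0.001], [-0.0, -0.966, 0.259], [-0.001, -0.259, -0.966]] [-0.626 -0.031  0.39 ] [0.626 0.071 0.384]
0.15 [ 0.49969059  0.50030138 -0.50029998  0.49970768] 0.0876735852586256
```

View pics/scene0.png

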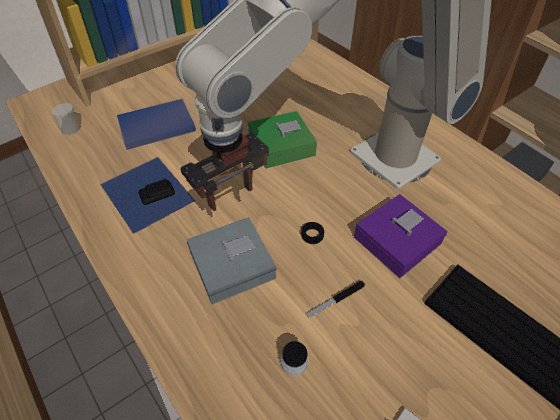

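View pics/side0.png

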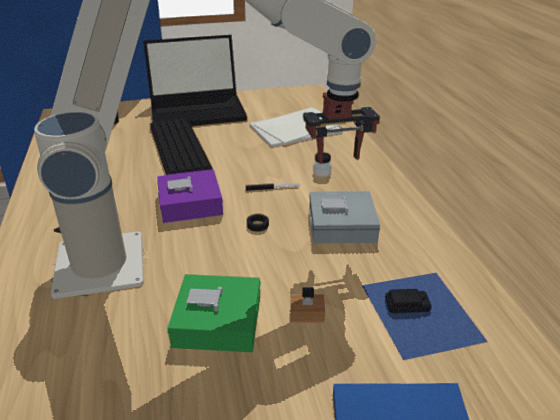

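```bash
cat > h.py <<'E'
import cv2, numpy as np
from scipy.spatial.transform import Rotation as Ro
def ray(s,px):
    p=np.atleast_2d(np.array(px,float)); d=(p-[s["cx"],s["cy"]])/[s["fx"],s["fy"]]
    u=d.copy()
    for _ in range(20): u=d/(1+s["k1"]*(u**2).sum(1,keepdims=True))
    R=np.array(s["R"]); return -R.T@np.array(s["t"]), np.c_[u,np.ones(len(u))]@R
def onz(s,px,z):
    c,d=ray(s,px); return c+d*((z-c[2])/d[:,2:])
def proj(s,X):
    X=np.atleast_2d(np.array(X,float)); c=X@np.array(s["R"]).T+np.array(s["t"])
    u=c[:,:2]/c[:,2:]; u=u*(1+s["k1"]*(u**2).sum(1,keepdims=True))
    return u*[s["fx"],s["fy"]]+[s["cx"],s["cy"]]
def tri(s1,p1,s2,p2):
    a,d=ray(s1,p1);b,e=ray(s2,p2);d=d[0]/np.linalg.norm(d);e=e[0]/np.linalg.norm(e)
    k=np.linalg.lstsq(np.c_[d,-e],b-a,rcond=None)[0];P=a+k[0]*d;Q=b+k[1]*e
    return (P+Q)/2,np.linalg.norm(P-Q)
def blobs(m,amin=30):
    cs,_=cv2.findContours(m.astype(np.uint8),cv2.RETR_EXTERNAL,cv2.CHAIN_APPROX_NONE)
    return sorted([c for c in cs if cv2.contourArea(c)>=amin],key=cv2.contourArea,reverse=True)
def down(a):  # tool x down, jaw axis (tool y) along world yaw a
    y=np.array([np.cos(a),np.sin(a),0]);x=np.array([0,0,-1.]);return Ro.from_matrix(np.c_[x,y,np.cross(x,y)]).as_quat()
E
python3 - <<'E'
import pickle; from h import *
S=pickle.load(open("s0.pkl","rb"))
a=S["scene"]["frame"][205:375,180:380]; b=S["side"]["frame"][165:335,230:400]
w=S["wrist"]["frame"]
cv2.imwrite("pics/crop1.png",np.hstack([cv2.resize(a,None,fx=2,fy=2.0,interpolation=cv2.INTER_CUBIC),cv2.resize(b,None,fx=2,fy=2,interpolation=cv2.INTER_CUBIC)]))
for n in("scene","side"):
    f=S[n]["frame"].astype(int); hsv=cv2.cvtColor(S[n]["frame"],cv2.COLOR_BGR2HSV)
    roi=np.zeros(f.shape[:2],bool)
    if n=="scene": roi[215:305,182:282]=1
    else: roi[188:248,303:385]=1
    m=roi&(f[...,0]>=f[...,2]-3)&(hsv[...,1]<70)
    c=blobs(m)[0]; q=cv2.approxPolyDP(cv2.convexHull(c),4,True)[:,0]
    print(n,"box",cv2.contourArea(c),q.tolist()); print(np.round(onz(S[n],q,.06),3).tolist())
    # cover: bright low-sat
    g=f.mean(2); print([int(v) for v in (f[238,225] if n=="scene" else f[206,330])], [int(v) for v in (f[265,215] if n=="scene" else f[220,360])])
    # opener handle
    roi[:]=0
    if n=="scene": roi[270:325,300:372]=1
    else: roi[178:195,240:303]=1
    m=roi&(g<60); 
    for c in blobs(m,20)[:2]:
        (x,y),(ww,hh),an=cv2.minAreaRect(c); M=c[:,0].mean(0); bx=cv2.boxPoints(((x,y),(ww,hh),an))
        print("handle",x,y,ww,hh,an,onz(S[n],[[x,y]],.0075).round(3),onz(S[n],bx,.0075).round(3).tolist())
E
```

```text
scene box 4623.5 [[248, 217], [275, 266], [275, 277], [212, 303], [187, 240]]
[[0.557, -0.04, 0.06], [0.594, 0.126, 0.06], [0.612, 0.15, 0.06], [0.769, 0.116, 0.06], [0.724, -0.074, 0.06]]
[112, 112, 106] [116, 115, 108]
handle 348.3235168457031 290.70587158203125 7.71743631362915 33.785221099853516 59.036251068115234 [[0.474 0.269 0.007]] [[0.516, 0.255, 0.007], [0.425, 0.264, 0.007], [0.431, 0.284, 0.007], [0.521, 0.274, 0.007]]
side box 3205.0 [[369, 192], [379, 223], [376, 242], [313, 241], [311, 192]]
[[0.756, 0.081, 0.06], [0.723, -0.073, 0.06], [0.683, -0.149, 0.06], [0.532, -0.108, 0.06], [0.593, 0.119, 0.06]]
[166, 162, 161] [147, 147, 135]
handle 259.4430847167969 187.03274536132812 4.815206050872803 27.188297271728516 86.633544921875 [[0.472 0.268 0.007]] [[0.433, 0.287, 0.007], [0.517, 0.277, 0.007], [0.512, 0.248, 0.007], [0.428, 0.258, 0.007]]
```

View pics/crop1.png

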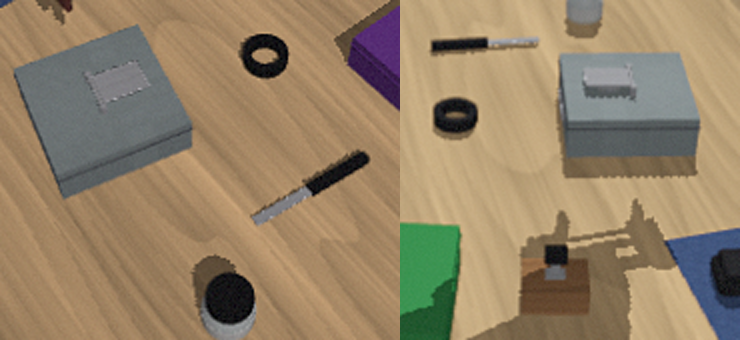

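View pics/wrist0.png

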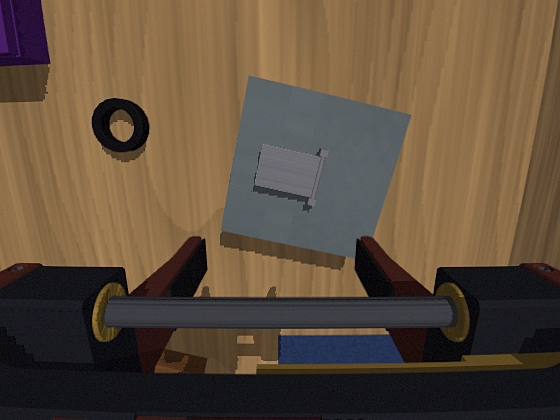

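```bash
python3 - <<'E'
import pickle; from h import *
S=pickle.load(open("s0.pkl","rb")); s=S["wrist"]; F=s["frame"]; f=F.astype(int)
print(f[170,290],f[110,300],f[220,350],f[60,200])
m=np.zeros(f.shape[:2],bool); roi=m.copy(); roi[60:275,205:420]=1
lid=roi&(f[...,0]>f[...,2]+3)
c=blobs(lid)[0]; q=cv2.approxPolyDP(cv2.convexHull(c),6,True)[:,0]; print(q.tolist()); 
P=onz(s,q,.06)[:,:2]; print(P.round(3).tolist()); 
for z in(.06,):
    x,y=onz(s,c[:,0],z)[:,:2].T.astype(np.float32); R=cv2.minAreaRect(np.c_[x,y]*1000); print("lid",R)
cov=np.zeros_like(m); cov[135:215,245:335]=1
cov&=(abs(f[...,0]-f[...,2])<=6)&(f.mean(2)>110)
k=cv2.morphologyEx(cov.astype(np.uint8),cv2.MORPH_OPEN,np.ones((9,9)))
c=blobs(k)[0]; R=cv2.minAreaRect((onz(s,c[:,0],.0735)[:,:2]*1000).astype(np.float32)); print("cover",R)
# key in side
s=S["side"];f=s["frame"].astype(int)
roi=np.zeros(f.shape[:2],bool); roi[280:308,295:325]=1
c=blobs(roi&(f.max(2)<50),10)[0]; x,y,w,h=cv2.boundingRect(c); print("keyhead side",x,y,w,h,onz(s,[[x+(w-1)/2,y+(h-1)/2]],.064))
# stand top corners in the side view
roi[:]=0; roi[275:330,280:335]=1
hs=cv2.cvtColor(s["frame"],cv2.COLOR_BGR2HSV); print(hs[300,297],hs[312,305],hs[285,340],hs[305,335],hs[262,300])
tx=[];z=.0075
for n,p in(("scene",[307.5,315]),):print(onz(S[n],[p],z))
from cell import r
for a in(np.pi/2-.1,-np.pi/2-.1): print(a,r.solve_ik([.5,.266,.15],down(a)))
E
```

```text
[111 106 105] [104  98  91] [100  94  90] [ 79 118 152]
[[249, 76], [410, 115], [372, 236], [355, 257], [221, 229]]
[[0.594, 0.124], [0.762, 0.086], [0.732, -0.048], [0.714, -0.075], [0.558, -0.04]]
lid ((659.634033203125, 22.936927795410156), (169.60203552246094, 173.9093017578125), 77.3487777709961)Traceback (most recent call last):
  File "<stdin>", line 13, in <module>
IndexError: list index out of range
```

```bash
python3 - <<'E'
import pickle; from h import *
S=pickle.load(open("s0.pkl","rb")); s=S["wrist"]; f=s["frame"].astype(int)
q=[[262,144],[321,152],[313,197],[254,187]]; print(onz(s,q,.0735).round(4).tolist(),onz(s,[[287.5,170]],.0735))
cov=np.zeros(f.shape[:2],bool); cov[135:215,245:335]=1
cov&=(f[...,2]>=99)
k=cv2.morphologyEx(cov.astype(np.uint8),cv2.MORPH_OPEN,np.ones((7,7)))
for c in blobs(k)[:1]: R=cv2.minAreaRect((onz(s,c[:,0],.0735)[:,:2]*1000).astype(np.float32)); print("cover",R)
s=S["side"];f=s["frame"].astype(int)
roi=np.zeros(f.shape[:2],bool); roi[280:308,295:325]=1
for c in blobs(roi&(f.max(2)<50),10)[:1]: x,y,w,h=cv2.boundingRect(c); print("keyhead side",x,y,w,h,onz(s,[[x+(w-1)/2,y+(h-1)/2]],.064))
hs=cv2.cvtColor(s["frame"],cv2.COLOR_BGR2HSV); print(hs[300,297],hs[312,305],hs[285,340],hs[305,335],hs[262,300])
print("tip",onz(S["scene"],[[307.5,315]],.0075))
from cell import r
for a in(np.pi/2-.1,-np.pi/2-.1): print(a,r.solve_ik([.5,.266,.15],down(a)))
# view the opener from above with the wrist camera (camera sits 0.07 beside TCP)
print(Ro.from_quat(r.read_tcp_rot()).as_matrix().round(2).tolist())
E
```

```text
[[0.6073, 0.0565, 0.0735], [0.668, 0.0484, 0.0735], [0.661, 0.0009, 0.0735], [0.5981, 0.0118, 0.0735]] [[0.6335518  0.02986065 0.0735    ]]
cover ((632.6802368164062, 29.33440399169922), (44.0848503112793, 61.221961975097656), 77.59823608398438)
keyhead side 303 288 11 9 [[ 0.46580815 -0.29039229  0.064     ]]
[ 15 137 119] [ 14 134  97] [ 17 102 112] [ 17 102 117] [ 18  89 192]
tip [[0.59644289 0.25616707 0.0075    ]]
1.4707963267948965 [ 4.67905522e-01  4.33294188e-01  1.81341454e+00 -4.44089210e-16
  8.94883930e-01 -1.00289081e+00]
-1.6707963267948966 [ 4.67905522e-01  4.33294188e-01  1.81341454e+00 -4.44089210e-16
  8.94883930e-01  2.13870185e+00]
[[-0.0, 1.0, 0.0], [-0.0, 0.0, -1.0], [-1.0, -0.0, 0.0]]
```

```bash
python3 - <<'E'
import pickle; from h import *
from cell import r
yo=-.1; g=np.array([.473,.2685])+.02*np.array([np.cos(yo),np.sin(yo)])
r.reach([*g,.16],down(np.pi/2+yo))
S={n:r.snapshot(n) for n in("scene","side","wrist")}; pickle.dump(S,open("s1.pkl","wb"))
print(r.read_t(),r.read_tcp_pos())
cv2.imwrite("pics/v1.png",np.hstack([cv2.resize(S["wrist"]["frame"],(400,300)),cv2.resize(S["scene"]["frame"],(400,300))]))
E
```

```text
1.4667 [0.49373888 0.26578072 0.16024791]
```

View pics/v1.png

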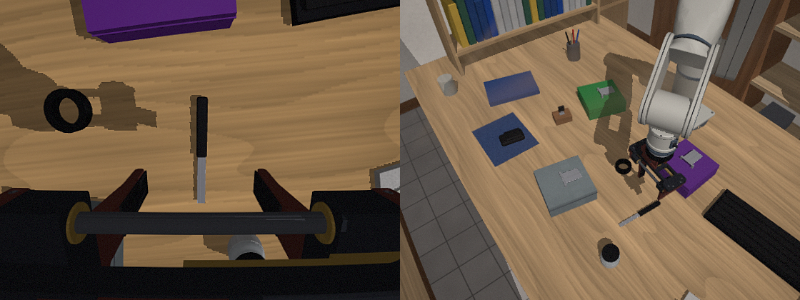

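```bash
python3 - <<'E'
import pickle; from h import *
S=pickle.load(open("s1.pkl","rb")); s=S["wrist"]; f=s["frame"].astype(int)
roi=np.zeros(f.shape[:2],bool); roi[125:230,268:298]=1
c=blobs(roi&(f.max(2)<60))[0]; R=cv2.minAreaRect((onz(s,c[:,0],.015)[:,:2]*1000).astype(np.float32)); print("handle top plane",R)
R=cv2.minAreaRect((onz(s,c[:,0],.0075)[:,:2]*1000).astype(np.float32)); print("handle mid",R)
x,y,w,h=cv2.boundingRect(c);print(x,y,w,h)
print("tip~",onz(s,[[282,284]],.0075))
s=S["scene"];f=s["frame"].astype(int);hs=cv2.cvtColor(s["frame"],cv2.COLOR_BGR2HSV)
roi=np.zeros(f.shape[:2],bool); roi[140:180,208:245]=1
for c in blobs(roi&(f.max(2)<50),8)[:3]: x,y,w,h=cv2.boundingRect(c); print("keyhead scene",x,y,w,h,onz(s,[[x+(w-1)/2,y+(h-1)/2]],.064),R)
ks=(x+(w-1)/2,y+(h-1)/2)
print("tri",tri(s,[ks],S["side"],[[308,292]]))
m=roi&(hs[...,1]>115)&(hs[...,2]<150)&(hs[...,2]>50)
c=blobs(m)[0]; q=cv2.approxPolyDP(cv2.convexHull(c),2,True)[:,0]; print(q.tolist(), onz(s,q,.034)[:,:2].round(3).tolist())
s=S["side"];hs=cv2.cvtColor(s["frame"],cv2.COLOR_BGR2HSV)
roi[:]=0; roi[280:330,280:335]=1
m=roi&(hs[...,1]>120)&(hs[...,2]<150)&(hs[...,2]>50)
for c in blobs(m)[:1]: q=cv2.approxPolyDP(cv2.convexHull(c),2,True)[:,0]; print(q.tolist(), onz(s,q,.034)[:,:2].round(3).tolist())
E
```

```text
handle top plane ((474.84686279296875, 270.25799560546875), (15.520015716552734, 88.27782440185547), 83.83840942382812)
handle mid ((476.0668640136719, 270.19091796875), (15.898683547973633, 90.43170166015625), 83.83842468261719)
275 135 16 85
tip~ [[0.60075279 0.25701429 0.0075    ]]
keyhead scene 222 148 8 8 [[ 0.46507484 -0.28969228  0.064     ]] ((476.0668640136719, 270.19091796875), (15.898683547973633, 90.43170166015625), 83.83842468261719)
tri (array([ 0.46544691, -0.28998792,  0.06383922]), np.float64(0.0009442845159002801))
[[235, 151], [240, 161], [240, 169], [219, 175], [213, 157]] [[0.424, -0.303], [0.437, -0.255], [0.457, -0.226], [0.522, -0.244], [0.494, -0.322]]
[[324, 309], [321, 322], [291, 321], [291, 296], [302, 294]] [[0.495, -0.32], [0.477, -0.356], [0.415, -0.338], [0.435, -0.263], [0.461, -0.262]]
```

```bash
python3 - <<'E'
import pickle; from h import *
from cell import r
yo=-.1075; e=np.array([np.cos(yo),np.sin(yo)]); g=np.array([.475,.2695])+.02*e
r.command_gripper(.05)
r.reach([*g,.06],down(np.pi/2+yo)); r.move_l([*g,.003],.08)
print(r.read_tcp_pos(),r.read_wrist_force())
r.command_gripper(0); print("w",r.read_grip_width(),r.read_wrist_force())
r.move_l([*g,.14],.15)
S={n:r.snapshot(n) for n in("scene","side","wrist")}; pickle.dump(S,open("s2.pkl","wb"))
p=r.read_tcp_pos();print(r.read_t(),p,r.read_grip_width())
tip=[*(np.array(p[:2])+.105*e),p[2]+.0045]
for n in("scene","side"):print(n,proj(S[n],tip))
u=proj(S["side"],tip)[0].astype(int);v=proj(S["scene"],tip)[0].astype(int)
C=[S[n]["frame"][max(0,q[1]-50):q[1]+50,max(0,q[0]-66):q[0]+67] for n,q in(("side",u),("scene",v))]
cv2.imwrite("pics/v2.png",np.hstack([cv2.resize(c,(400,300),interpolation=cv2.INTER_CUBIC) for c in C]));print([c.shape for c in C])
E
```

```text
[0.49500303 0.2674207  0.00300174] [0.01324294 0.01306944 0.31082793]
w 0.015741091820551976 [0.46062754 0.34693385 2.38638507]
5.4 [0.49429487 0.26703432 0.13892106] 0.01564720669150724
scene [[310.22145322 287.28279945]]
side [[300.74967237 145.02250671]]
[(100, 133, 3), (100, 133, 3)]
```

View pics/v2.png

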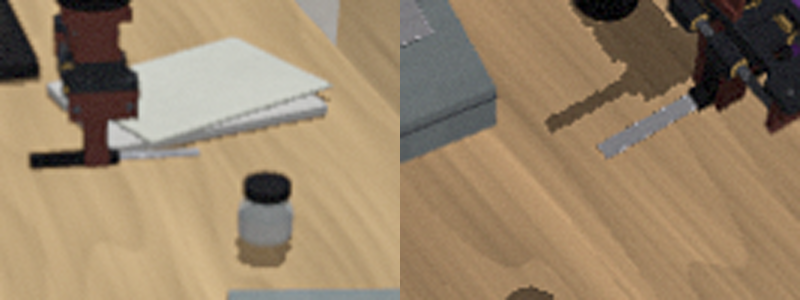

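```bash
cat > box.py <<'E'
from h import *
K=np.array([.635,.0286]); yb=-.219; ex=np.array([np.cos(yb),np.sin(yb)]); ey=np.array([-ex[1],ex[0]])
def tcp(x,z): return [*(K+(x-.105)*ex),z-.0045]   # TCP for opener tip at box x, world z
E
python3 - <<'E'
import pickle; from box import *
from cell import r
q=down(np.pi/2+yb)
r.reach(tcp(-.065,.12),q); r.move_l(tcp(-.065,.0655),.12)
S={n:r.snapshot(n) for n in("scene","side")}
tip=[*(K-.065*ex),.0655]
for n in S: print(proj(S[n],tip))
C=[]
for n in("side","scene"):
    u=proj(S[n],[*(K-.05*ex),.0655])[0].astype(int); C.append(cv2.resize(S[n]["frame"][u[1]-37:u[1]+38,u[0]-50:u[0]+50],(400,300),interpolation=cv2.INTER_CUBIC)); print(n,u)
cv2.imwrite("pics/v3.png",np.hstack(C)); print(r.read_t(),r.read_tcp_pos(),tcp(-.065,.0655),r.read_wrist_force())
E
```

```text
[[261.96942347 238.36906148]]
[[311.31833888 205.33911082]]
side [316 205]
scene [256 240]
6.9417 [0.46976509 0.06592055 0.06166732] [np.float64(0.4690604175353328), np.float64(0.06553311483549559), 0.061000000000000006] [-0.85378564  0.07113499 -1.14902082]
```

View pics/v3.png

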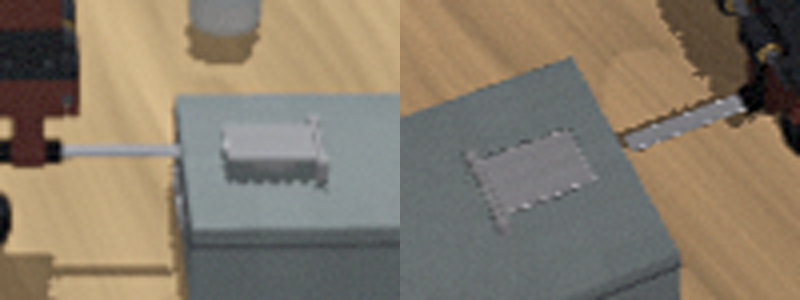

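```bash
python3 - <<'E'
import pickle; from box import *
from cell import r
r.move_l(tcp(-.022,.0655),.06); print("in",r.read_wrist_force(),r.read_tcp_pos())
rho=.052
for th in np.linspace(.03,1.57+.4,11):
    r.move_l(tcp(.030-rho*np.cos(th),.071-.00125+rho*np.sin(th)),.09)
    print(round(th,2),np.round(r.read_wrist_force(),1))
r.pause(.4)
S={n:r.snapshot(n) for n in("scene","side")}; pickle.dump(S,open("s4.pkl","wb"))
C=[]
for n in("side","scene"):
    u=proj(S[n],[*K,.08])[0].astype(int); C.append(cv2.resize(S[n]["frame"][u[1]-37:u[1]+38,u[0]-50:u[0]+50],(400,300),interpolation=cv2.INTER_CUBIC))
cv2.imwrite("pics/v4.png",np.hstack(C)); print(r.read_t(),r.read_tcp_pos())
E
```

```text
in [ 0.07071974 -0.33512972 -1.08720226] [0.51053905 0.05613667 0.06080496]
0.03 [ 0.3  0.3 -1. ]
0.22 [ 0.6 -0.1 -1.3]
0.42 [ 0.4  0.3 -0.5]
0.61 [-0.4 -1.3 -0.4]
0.81 [-0.1 -0.7 -1.2]
1.0 [-0.   0.1 -0.4]
1.19 [ 0.4  0.6 -0.2]
1.39 [ 0.5 -0.4 -0.8]
1.58 [-0.7 -0.2 -1.4]
1.78 [ 0.3 -0.1 -0.2]
1.97 [-0.   0.1 -0.4]
11.1417 [0.58146922 0.04053717 0.11321567]
```

View pics/v4.png

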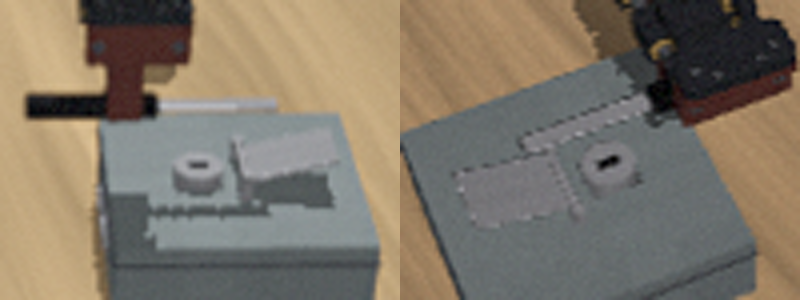

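```bash
python3 - <<'E'
import pickle; from box import *
from cell import r
S=pickle.load(open("s4.pkl","rb")); px={}
for n in("side","scene"):
    s=S[n]; u=proj(s,[*K,.07])[0].astype(int); f=s["frame"].astype(int); roi=np.zeros(f.shape[:2],bool); roi[u[1]-7:u[1]+8,u[0]-8:u[0]+9]=1
    w=np.clip(75-f.max(2),0,None)*roi; yy,xx=np.mgrid[:420,:560]; px[n]=[(w*xx).sum()/w.sum(),(w*yy).sum()/w.sum()]
    print(n,u,px[n],(w>0).sum(),onz(s,[px[n]],.07))
print(tri(S["side"],[px["side"]],S["scene"],[px["scene"]]))
yo=-.1075; e=np.array([np.cos(yo),np.sin(yo)]); g=np.array([.475,.2695])+.02*e
p=np.array(r.read_tcp_pos()); r.move_l([*(p[:2]-.06*ex),.14],.2)
r.reach([*g,.08],down(np.pi/2+yo)); r.move_l([*g,.02],.15); r.move_l([*g,.0025],.03)
print(r.read_wrist_force(),r.read_tcp_pos())
r.command_gripper(.05); r.pause(.2); r.move_l([*g,.14],.2)
k=np.array([.4655,-.29])
r.reach([*k,.19],down(np.pi/2))
S={n:r.snapshot(n) for n in("scene","side","wrist")}; pickle.dump(S,open("s5.pkl","wb")); print(r.read_t(),r.read_qpos())
cv2.imwrite("pics/v5.png",np.hstack([S["wrist"]["frame"][:300,60:460],cv2.resize(S["scene"]["frame"],(400,300))]))
E
```

```text
side [335 203] [np.float64(335.0), np.float64(204.0)] 1 [[0.63440572 0.02759466 0.07      ]]
scene [238 246] [np.float64(238.8920704845815), np.float64(246.05066079295153)] 12 [[0.6329685  0.02918798 0.07      ]]
(array([0.63375749, 0.02861726, 0.06963221]), np.float64(0.0019449163264140578))
[-2.87368991 -1.19763722  9.89454262] [0.49473153 0.26735892 0.00308573]
17.7083 [-5.77404252e-01  3.53713986e-01  1.82644170e+00  5.49292885e-05
  9.61541988e-01 -2.14947825e+00]
```

View pics/v5.png

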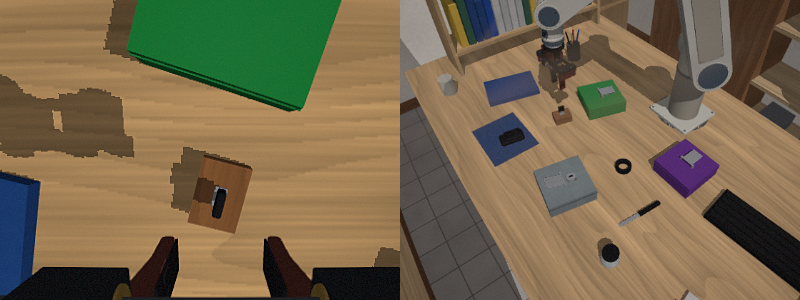

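```bash
python3 - <<'E'
import pickle; from box import *
S=pickle.load(open("s5.pkl","rb")); s=S["wrist"]; f=s["frame"].astype(int); hs=cv2.cvtColor(s["frame"],cv2.COLOR_BGR2HSV)
roi=np.zeros(f.shape[:2],bool); roi[180:225,262:295]=1
for c in blobs(roi&(f.max(2)<45),20)[:2]:
    print("head",cv2.boundingRect(c)); 
    R=cv2.minAreaRect((onz(s,c[:,0],.076)[:,:2]*1000).astype(np.float32)); print(R)
roi[:]=0; roi[145:240,240:318]=1
m=roi&(hs[...,1]>128); m=cv2.morphologyEx(m.astype(np.uint8),cv2.MORPH_OPEN,np.ones((5,5)))
c=blobs(m)[0]; R=cv2.minAreaRect((onz(s,c[:,0],.034)[:,:2]*1000).astype(np.float32)); print("stand",R,cv2.approxPolyDP(cv2.convexHull(c),3,True)[:,0].tolist())
# triangulate the head from scene and side
for n in("scene","side"):
    t=S[n]; u=proj(t,[.4655,-.29,.064])[0].astype(int); g=t["frame"].astype(int); ro=np.zeros(g.shape[:2],bool); ro[u[1]-12:u[1]+13,u[0]-12:u[0]+13]=1
    for c in blobs(ro&(g.max(2)<50),8)[:2]:
        x,y,w,h=cv2.boundingRect(c); print(n,u,x,y,w,h,onz(t,[[x+(w-1)/2,y+(h-1)/2]],.064))
E
```

```text
head (272, 189, 14, 29)
((465.03717041015625, -290.738037109375), (9.30141830444336, 28.376073837280273), 76.07599639892578)
stand ((466.3788146972656, -290.5268249511719), (55.43207550048828, 78.52543640136719), 75.57218170166016) [[264, 155], [311, 168], [294, 232], [248, 222]]
scene [225 151] 222 148 8 8 [[ 0.46507484 -0.28969228  0.064     ]]
side [307 291] 303 289 10 8 [[ 0.46429814 -0.29168994  0.064     ]]
```

```bash
python3 - <<'E'
import pickle; from box import *
from cell import r
k=np.array([.4658,-.2906]); q=down(np.pi/2-.246)
r.command_gripper(.03)
r.reach([*k,.10],q); r.move_l([*k,.045],.08); print(r.read_tcp_pos(),r.read_wrist_force())
r.command_gripper(0); print("w",r.read_grip_width(),r.read_wrist_force(),r.read_torque())
r.move_l([*k,.13],.12); print(r.read_grip_width())
r.reach([*(K+.035*ex),.22],down(np.pi/2+yb)); r.pause(.15)
S={n:r.snapshot(n) for n in("scene","side","wrist")}; pickle.dump(S,open("s6.pkl","wb")); print(r.read_t(),r.read_tcp_pos())
s=S["wrist"];u=proj(s,[*K,.07])[0];print("wrist K px",u)
x,y=u.astype(int);a=cv2.resize(s["frame"][y-50:y+50,x-66:x+67],(400,300),interpolation=cv2.INTER_CUBIC)
p=np.array(r.read_tcp_pos());t=S["side"];u=proj(t,[*p[:2],p[2]-.01])[0].astype(int);print("side",u)
b=cv2.resize(t["frame"][u[1]-37:u[1]+38,u[0]-50:u[0]+50],(400,300),interpolation=cv2.INTER_CUBIC)
cv2.imwrite("pics/v6.png",np.hstack([a,b]))
E
```

```text
[ 0.46591371 -0.29069492  0.04499905] [0.63505141 0.21836479 0.28576805]
w 0.008865747786320094 [0.04267434 0.46183286 3.48277543] [ 0.04079046 -0.04530162  0.00750689]
0.008741332104929757
22.5667 [0.66900613 0.02011864 0.21989554]
wrist K px [280.92830774 163.07229951]
side [351 158]
```

View pics/v6.png

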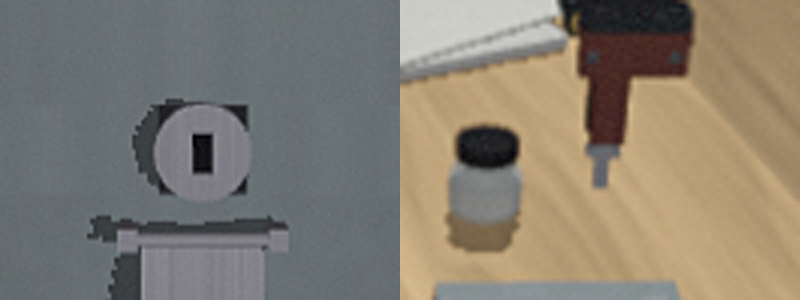

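```bash
python3 - <<'E'
import pickle; from box import *
S=pickle.load(open("s6.pkl","rb")); s=S["wrist"]; f=s["frame"].astype(int)
roi=np.zeros(f.shape[:2],bool); roi[150:176,272:292]=1
c=blobs(roi&(f.max(2)<45),10)[0]; R=cv2.minAreaRect((onz(s,c[:,0],.07)[:,:2]*1000).astype(np.float32)); print("slot",R)
roi[:]=0; roi[140:185,262:300]=1
c=blobs(roi&(f[...,2]>=f[...,0]-5)&(f.mean(2)>90),100)[0]; (x,y),rad=cv2.minEnclosingCircle((onz(s,c[:,0],.07)[:,:2]*1000).astype(np.float32)); print("face",x,y,rad,onz(s,[np.mean(c[:,0],0)],.07))
# key blade: predicted line vs dark/bright pixels in rows
p=np.array([.66901,.02012,.2199])
for n in("side","scene"):
    t=S[n]; A=proj(t,[*p[:2],p[2]-.018]);B=proj(t,[*p[:2],p[2]-.030]); tip=proj(t,[*p[:2],p[2]-.037])
    px=proj(t,np.r_[[[*(p[:2]+.005*ex),p[2]-.024]],[[*(p[:2]-.005*ex),p[2]-.024]]])
    print(n,A.round(1),B.round(1),tip.round(1),px.round(1).tolist())
    u=((A+B)/2)[0].astype(int)
    print(t["frame"][u[1]-1:u[1]+2,u[0]-7:u[0]+8].astype(int).mean(2).round().astype(int).tolist(),u)
    hs=cv2.cvtColor(t["frame"],cv2.COLOR_BGR2HSV); print(hs[u[1]-1:u[1]+2,u[0]-7:u[0]+8,1].tolist())
E
```

```text
slot ((635.3607788085938, 28.061511993408203), (5.244267463684082, 11.443404197692871), 77.33038330078125)Traceback (most recent call last):
  File "<stdin>", line 6, in <module>
IndexError: list index out of range
```

```bash
sed -i 's/K=.*; yb=-.219/K=np.array([.6353,.0283]); yb=-.221/' box.py; python3 - <<'E'
import pickle; from box import *
S=pickle.load(open("s6.pkl","rb")); p=np.array([.66901,.02012,.2199])
for n in("side","scene"):
    t=S[n]; hs=cv2.cvtColor(t["frame"],cv2.COLOR_BGR2HSV)
    u=proj(t,[*p[:2],p[2]-.024])[0].astype(int); roi=np.zeros((420,560),bool); roi[u[1]-14:u[1]+14,u[0]-10:u[0]+11]=1
    for c in blobs(roi&(hs[...,1]<60)&(t["frame"].max(2)>60),10)[:2]:
        m=np.zeros((420,560),np.uint8); cv2.drawContours(m,[c],-1,1,-1)
        print(n,cv2.boundingRect(c))
        for y in range(cv2.boundingRect(c)[1],sum(cv2.boundingRect(c)[1::2])):
            xs=np.where(m[y])[0]; print(y,xs.min(),xs.max(),(xs.min()+xs.max())/2,end=' | ')
        print()
    for d in(.011,.015,.024,.037): print(d,proj(t,[*p[:2],p[2]-d])[0].round(1),proj(t,[*(p[:2]+.005*ex),p[2]-d])[0].round(1),end=' ; ')
    print()
E
```

```text
side (347, 157, 9, 11)
157 347 355 351.0 | 158 347 355 351.0 | 159 348 355 351.5 | 160 349 353 351.0 | 161 349 352 350.5 | 162 349 352 350.5 | 163 349 352 350.5 | 164 349 352 350.5 | 165 349 352 350.5 | 166 349 352 350.5 | 167 349 352 350.5 | 
0.011 [351.8 158.7] [353.7 158.6] ; 0.015 [351.7 160. ] [353.6 160. ] ; 0.024 [351.4 163.1] [353.3 163.1] ; 0.037 [351.  167.5] [352.9 167.5] ; 
scene (209, 224, 21, 9)
224 228 229 228.5 | 225 225 229 227.0 | 226 223 229 226.0 | 227 220 229 224.5 | 228 217 229 223.0 | 229 214 229 221.5 | 230 211 229 220.0 | 231 209 229 219.0 | 232 209 229 219.0 | 
scene (218, 218, 5, 6)
218 220 221 220.5 | 219 218 221 219.5 | 220 218 222 220.0 | 221 218 222 220.0 | 222 218 222 220.0 | 223 218 221 219.5 | 
0.011 [218.7 215.6] [216.6 216.4] ; 0.015 [218.9 216.7] [216.8 217.5] ; 0.024 [219.3 219.3] [217.2 220. ] ; 0.037 [219.9 222.8] [217.8 223.6] ;
```

```bash
python3 - <<'E'
from box import *
from cell import r
q=down(np.pi/2+yb); T=K+.001*ex
r.reach([*T,.125],q); r.pause(.2); f0=np.array(r.read_wrist_force()); print("base",f0.round(2))
B=np.c_[ex,ey]
for z in(.108,.105,.103,.101,.099):
    r.move_l([*T,z],.03); f=np.array(r.read_wrist_force())-f0; p=np.array(r.read_tcp_pos())
    print(z,p[2].round(4),"fx,fy",(f[:2]@B).round(1),"fz",f[2].round(1),"dp",((p[:2]-K)@B*1000).round(2))
    if f[2]>8: break
print(r.read_t(),r.read_grip_width())
E
```

```text
base [ 0.63 -0.53 -0.52]
0.108 0.1079 fx,fy [-1.3  0.4] fz -0.3 dp [ 1.   -0.01]
0.105 0.1048 fx,fy [-0.9  0. ] fz 0.7 dp [ 0.69 -0.04]
0.103 0.1029 fx,fy [-4.   0.9] fz 1.3 dp [ 0.35 -0.04]
0.101 0.1002 fx,fy [-4.5  0.4] fz 0.0 dp [ 0.1  -0.12]
0.099 0.0984 fx,fy [-6.2  0.5] fz -0.8 dp [ 0.11 -0.13]
24.9667 0.008950129053917419
```

```bash
python3 - <<'E'
from box import *
from cell import r
f0=np.array([.63,-.53,-.52]); T=K-.0003*ex-.0001*ey; B=np.c_[ex,ey]
z=.098; sgn=1; n=0; log=[]
r.move_l([*T,z],.02)
while n<60:
    n+=1; sgn=-sgn
    r.move_l([*(T+sgn*.0012*ey),z],.03)
    f=np.array(r.read_wrist_force())-f0; p=np.array(r.read_tcp_pos())
    log.append((round(z,4),p[2].round(4),*(f[:2]@B).round(1),f[2].round(1)))
    if p[2]<.0815 and f[2]>5: break
    if f[2]<10 and z>.0785: z-=.0007
    if f[2]>18: z+=.0005
for l in log[::3]: print(*l)
print(log[-1],n,r.read_t(),r.read_grip_width())
E
```

```text
0.098 0.098 -3.6 1.9 -0.3
0.0959 0.0958 -3.0 -4.7 2.3
0.0938 0.0937 -2.0 0.3 -0.8
0.0917 0.0916 -0.9 -3.5 -0.1
0.0896 0.0897 -2.7 3.3 0.9
0.0875 0.0875 -2.4 -1.3 3.0
0.0854 0.0852 -2.5 3.2 0.2
0.0833 0.0832 -1.3 -2.2 0.6
0.0812 0.0814 -1.9 3.5 2.0
(0.0805, np.float64(0.0813), np.float64(-3.5), np.float64(-4.8), np.float64(9.5)) 26 31.7167 0.008914390003064147
```

```bash
python3 - <<'E'
from box import *
from cell import r
f0=np.array([.63,-.53,-.52]); T=K-.0003*ex-.0001*ey
for d,z in((.001,.0802),(-.001,.0800),(.001,.0798),(-.0008,.0798),(0,.0798)):
    r.move_l([*(T+d*ey),z],.03); print((np.array(r.read_wrist_force())-f0).round(1),np.array(r.read_tcp_pos())[2].round(4))
S={n:r.snapshot(n) for n in("scene","side")}; C=[]
for n in("side","scene"):
    u=proj(S[n],[*K,.08])[0].astype(int); C.append(cv2.resize(S[n]["frame"][u[1]-30:u[1]+30,u[0]-40:u[0]+40],(400,300),interpolation=cv2.INTER_CUBIC)); print(n,u,proj(S[n],[*K,.07])[0],proj(S[n],[*K,.074])[0],proj(S[n],[*K,.088])[0])
cv2.imwrite("pics/v7.png",np.hstack(C)); print(r.read_t(),r.read_grip_width(),r.read_qpos())
E
```

```text
[-6.3 -2.6 10.1] 0.0813
[-4.2  4.2 10.3] 0.0813
[-6.5 -2.4 14.2] 0.0812
[-5.5  4.5 11.9] 0.0812
[-5.8  1.1 13.7] 0.0812
side [335 200] [335.22779553 203.82470593] [335.31730131 202.58875486] [335.63230664 198.23271436]
scene [237 243] [237.9188427 246.2893982] [237.80058224 245.36812011] [237.38138081 242.09938472]
33.0667 0.00850106281766311 [ 2.56266697e-02  6.16587293e-01  1.68358125e+00 -6.26504000e-04
  8.41158742e-01 -1.32400337e+00]
```

View pics/v7.png

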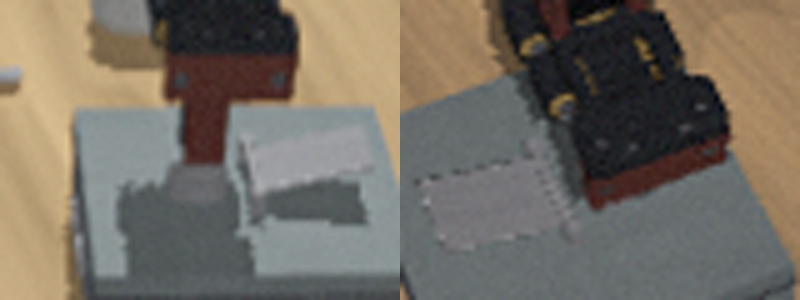

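```bash
python3 - <<'E'
from box import *
from cell import r
f0=np.array([.63,-.53,-.52]); T=K-.0008*ex-.0001*ey; z=.0806
r.move_l([*T,z],.02); r.pause(.1); m0=np.array(r.read_torque()); print("m0",m0.round(3))
tz=0
for a in np.arange(.15,1.96,.15):
    r.move_l([*T,z],.02,orientation=down(np.pi/2+yb-a)); 
    f=np.array(r.read_wrist_force())-f0; m=np.array(r.read_torque())-m0; p=np.array(r.read_tcp_pos())
    R=Ro.from_quat(r.read_tcp_rot()).as_matrix(); act=np.pi/2+yb-np.arctan2(R[1,1],R[0,1])
    print(round(a,2),round(act,3),"f",f.round(1),"mz",m[2].round(3),p[2].round(4),((p[:2]-K)*1000).round(2),round(r.read_grip_width(),4))
    fl=f[:2]; 
    if np.linalg.norm(fl)>2: T=T+.00006*fl*min(1,8/np.linalg.norm(fl))
    if abs(m[2])>.35: print("stop");break
print(r.read_t(),r.read_qpos())
E
```

```text
m0 [0.045 0.415 0.05 ]
0.15 0.15 f [-3.8 -0.2  8.3] mz 0.044 0.0813 [-0.39 -0.3 ] 0.0087
0.3 0.3 f [-3.2 -1.3  7. ] mz -0.11 0.0813 [-0.46 -0.42] 0.0084
0.45 0.45 f [-1.3 -1.3  7.4] mz -0.005 0.0813 [-0.46 -0.4 ] 0.009
0.6 0.6 f [-0.8  0.7  6.5] mz -0.074 0.0813 [-0.4  -0.28] 0.0086
0.75 0.75 f [-1.6  0.1  6.9] mz -0.024 0.0813 [-0.42 -0.35] 0.009
0.9 0.9 f [-2.2 -0.   7.5] mz 0.007 0.0813 [-0.52 -0.47] 0.0088
1.05 1.05 f [-2.6 -0.1  7.4] mz -0.078 0.0813 [-0.74 -0.49] 0.0086
1.2 1.2 f [-3.1 -0.5  7.8] mz 0.04 0.0813 [-1.01 -0.5 ] 0.0089
1.35 1.35 f [-2.3 -0.2  8.4] mz -0.041 0.0813 [-1.22 -0.53] 0.009
1.5 1.5 f [-2.2 -0.1  7.1] mz 0.047 0.0813 [-1.3  -0.55] 0.0087
1.65 1.65 f [-3.  -1.3  7.6] mz 0.027 0.0813 [-1.4  -0.54] 0.0088
1.8 1.8 f [-2.  -0.8  6.5] mz 0.001 0.0813 [-1.52 -0.55] 0.0085
1.95 1.95 f [-2.  -0.3  8.2] mz 0.01 0.0813 [-1.58 -0.5 ] 0.0088
37.3167 [ 2.53429262e-02  6.14516300e-01  1.68763548e+00 -7.35625441e-04
  8.38091565e-01  6.26162698e-01]
```

```bash
python3 - <<'E'
from box import *
from cell import r
z=.0806; p=np.array(r.read_tcp_pos()); T=p[:2]-[.0002,0]
def avg():
    M=[]
    for _ in range(20): M.append([*r.read_wrist_force(),*r.read_torque()]); r.pause(.01)
    return np.mean(M,0)
print(1.95,avg().round(3))
for a in(2.0,2.05,2.1,2.15,2.2):
    r.move_l([*T,z],.02,orientation=down(np.pi/2+yb-a)); v=avg(); print(a,v.round(3),round(r.read_grip_width(),4))
    if abs(v[5])>.3: break
S=r.snapshot("side"),r.snapshot("scene");import pickle;pickle.dump(S,open("s8.pkl","wb"))
print(r.read_t(),r.read_tau())
E
```

```text
1.95 [-1.712 -0.382  6.811 -0.07   0.37   0.061]
2.0 [-2.944  0.674  7.947  0.186  0.641  0.171] 0.009
2.05 [-2.81   1.329  7.622  0.326  0.611  0.197] 0.009
2.1 [-2.898  1.576  7.592  0.356  0.608  0.314] 0.0093
38.8333 [ -1.4415605  -55.39021611 -21.15722716  -0.16652931  -0.9343835
   0.32333102]
```

```bash
python3 - <<'E'
from box import *
from cell import r
r.pause(1.0); M=[]
for _ in range(20): M.append([*r.read_wrist_force(),*r.read_torque()]); r.pause(.01)
print(np.mean(M,0).round(3),r.read_grip_width(),r.read_tcp_pos())
S={n:r.snapshot(n) for n in("scene","side")}; C=[]
for n in("side","scene"):
    u=proj(S[n],[*K,.075])[0].astype(int); C.append(cv2.resize(S[n]["frame"][u[1]-22:u[1]+23,u[0]-30:u[0]+30],(400,300),interpolation=cv2.INTER_CUBIC))
cv2.imwrite("pics/v8.png",np.hstack(C)); print(r.read_t())
E
```

```text
[-2.902  1.65   7.834  0.352  0.598  0.328] 0.008773148104371036 [0.63381894 0.02797279 0.08127898]
40.1
```

View pics/v8.png

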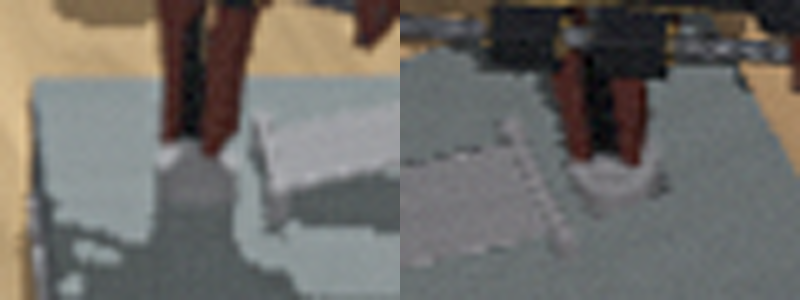

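```bash
python3 -c "
from cell import r
print(r.read_t(),r.sign_off())"
```

```text
the job is handed in; nothing more can be done
40.1 None
```

The job is done and handed in at 40.1 s of robot time. The gripper still holds the key, turned clockwise against what I take to be the end stop.

- **Cover and opener:** I put the blade under the cover's lip and pushed the cover up and over until it lay back. It still lay open in the last picture. I put the opener back on the desk where it had been and let go of it. A picture taken afterwards shows it lying there.
- **Key going in:** I took the key from its stand and worked it in with wiggles of about 1.2 mm along y. It met a firm stop with the TCP at 81.2 mm, where 81 mm was expected. A push of about 14 N moved it no further, and no gap showed under the shoulder.
- **Turn:** I turned the key only after that. The tool turned 2.1 rad clockwise, and the moment rose from about 0.06 N m at 1.95 rad to 0.31 N m. That fits the 1.65 rad stop plus the key's play. After 1 s of holding it was still 0.33 N m, with the grip unchanged at 8.8 mm.

**Less certain:**
- The lock angle itself could not be seen, so full turn is inferred from the moment rise.
- I did not re-measure the mouse, jar and tape roll at the end; they were never touched knowingly.
- The views of the keyhole differed by about 2 mm. The key found the slot by its lead-in, with sideways forces of up to about 7 N.

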